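Set up the wafer-shaping bar

TASK

Get the bar for shaping wafers ready: first lay the rolling pin level in the raised two-post cradle, a handle in each fork, and let go of it. Then hang the purple arched mould upright over the middle of the pin, so that it straddles the barrel. Set both down gently without dropping them, and leave the cream mould and the other kitchen things where they are.

Things in the scene. Friction and masses are not known exactly. Their poses are not given: they have to be found in the camera images.
- pin_center (a point): Centre of the loose rolling pin (0.2 to 0.4 kg), on its axis, 19 mm above the table at first. Its y axis runs along it. Pale wooden barrel 38 mm in diameter, 220 mm long, centred here; at each end a black handle 22 mm in diameter, 55 mm long (330 mm over all). Either way round will do. It can roll.
- cradle_seat (a point): Seat of the pin's centre in the cradle, 140 mm above the table; y along the seated pin, z up. Fixed aluminium base 90 x 300 x 12 mm; 127 mm either way along y a black post (20 mm along y, 34 wide) with a 90 degree V fork, bottom 124 mm and tips 151 mm above the table, tips 27 mm off the centre line. Forks carry the handles; the barrel hangs between the posts with 7 mm spare at each end.
- purple_mould_center (a point): Centre of the loose purple mould (stiff plastic, 60 g), 26 mm above what it stands on. Upside-down U, open below and at both ends: 70 mm along y, 54 wide along x, 52 high, walls 4. Flanks upright for the lower 25 mm, top a half-round arch of inner radius 23 mm: 4 mm spare each side of the barrel. Hung on the pin, the arch rests on the barrel and this point is 3 mm below the pin's axis.
- cream_mould_center (a point): Centre, 26 mm up, of the loose cream-white mould of the same shape and size as the purple one; to be left alone.
- bowl: Loose white bowl, rim radius 75 mm, 70 mm high; origin at the centre of its underside. Leave alone.
- jar: Loose jar with a red cap, radius 36 mm, 110 mm high; origin under its centre. Leave alone.
- cup: Loose blue mug, radius 40 mm, 90 mm high, handle towards its +y; origin under its centre. Leave alone.
- spatula: Loose spatula lying flat, along its x axis; origin under its middle. Leave alone.
- can: Loose can, radius 33 mm, 100 mm high; origin under its centre. Leave alone.
- timer: Loose yellow kitchen timer, a disc of radius 30 mm, 35 mm high; origin under its centre. Leave alone.
Things that resemble listed ones, but are neither listed nor needed, are in the scene too. There is more than one size of the part that bears purple_mould_center; the job needs the middle-sized.

How it is judged:
On the way, in this order (a step that is already met when the one before it is completed fails the run):
1. the rolling pin lies in both forks of the cradle and is let go, with the purple mould not yet on it (x of pin_center in the frame of cradle_seat between -0.004 and 0.004 m and y of pin_center in the frame of cradle_seat between -0.009 and 0.009 m and z of pin_center in the frame of cradle_seat between -0.005 and 0.004 m and angle between the y axis of pin_center and the y axis of cradle_seat, either way round below 0.05 rad and contact force between pin and the fingers below 0.05 N and linear speed of pin below 0.02 m/s and distance between purple_mould_center and pin_center above 0.05 m), for 0.2 s.
2. the purple mould hangs upright over the middle of the pin and is let go (x of purple_mould_center in the frame of cradle_seat between -0.01 and 0.01 m and y of purple_mould_center in the frame of cradle_seat between -0.03 and 0.03 m and z of purple_mould_center in the frame of cradle_seat between -0.009 and 0.003 m and angle between the y axis of purple_mould_center and the y axis of cradle_seat, either way round below 0.2 rad and angle between purple_mould_center's own z axis and vertical below 0.35 rad and contact force between purple_mould and pin above 0.05 N and x of pin_center in the frame of cradle_seat between -0.004 and 0.004 m and y of pin_center in the frame of cradle_seat between -0.009 and 0.009 m and z of pin_center in the frame of cradle_seat between -0.005 and 0.004 m and angle between the y axis of pin_center and the y axis of cradle_seat, either way round below 0.05 rad and contact force between purple_mould and the fingers below 0.05 N), for 0.2 s.
At the end, for the whole second after the job is handed in: Pin at rest in both forks (centre within 4 mm across, 9 mm along, 5 mm in height of its seat, axis within 0.05 rad); purple mould at rest astride it (within 10 mm across, 30 mm along, centre 9 mm below to 3 mm above the pin axis, turned under 0.2 rad, tilted under 0.35 rad) (x of pin_center in the frame of cradle_seat between -0.004 and 0.004 m and y of pin_center in the frame of cradle_seat between -0.009 and 0.009 m and z of pin_center in the frame of cradle_seat between -0.005 and 0.004 m and angle between the y axis of pin_center and the y axis of cradle_seat, either way round below 0.05 rad and x of purple_mould_center in the frame of cradle_seat between -0.01 and 0.01 m and y of purple_mould_center in the frame of cradle_seat between -0.03 and 0.03 m and z of purple_mould_center in the frame of cradle_seat between -0.009 and 0.003 m and angle between the y axis of purple_mould_center and the y axis of cradle_seat, either way round below 0.2 rad and angle between purple_mould_center's own z axis and vertical below 0.35 rad and contact force between purple_mould and pin above 0.05 N and linear speed of each of pin, purple_mould below 0.02 m/s); the robot touches nothing.
It fails at once if the rolling pin is dropped or falls (moves faster than 0.55 m/s out of the fingers) (contact force between pin and the fingers below 0.05 N and linear speed of pin above 0.55 m/s).
It fails at once if the purple mould is dropped or falls (moves faster than 0.55 m/s out of the fingers) (contact force between purple_mould and the fingers below 0.05 N and linear speed of purple_mould above 0.55 m/s).
It fails at once if the cream mould or another kitchen thing is moved by more than 30 mm (distance of any of cream_mould_center, bowl, jar, cup, spatula, can, timer from where it was at the start of the episode above 0.03 m).
It also fails if it takes over 69 s, if anything falls off the work surface, if the arm or the gripper's body presses on something with over 40 N, if the wrist force passes 120 N, or if a joint passes its speed limit or range.

ROBOT

A 6-joint arm with a two-finger parallel gripper is mounted at the origin on the work surface. World frame = base frame: x ahead of the robot, y to its left, z up, the work surface at z = 0. Lengths are in m, angles in rad, forces in N, time in s.
With the tool pointing down it reaches from about 0.25 to 0.775 m from the base axis. Payload 4 kg.
Tool frame: the origin (TCP) lies midway between the tips of the shut fingers; the grasp point (between the pads) lies 19 mm behind it; z points along the fingers, y is the line along which they close (so a half turn about z gives the same grasp; the last joint's range is limited). The gripper opens to 85 mm and grips with 20 to 120 N. Pads are 22 mm wide; open, the fingers measure 114 mm over their backs; the gripper's body (76 mm by 85 mm) begins 54 mm behind the grasp point. The pads swing forward as they close: fully open they stand 13 mm farther back than shut.
Start: joints at [1.053, 0.087, 1.371, -0, 1.684, -0.103], TCP at [0.222, 0.503, 0.207] pointing down, gripper open.
Joint ranges: [-3.1, 3.1], [-0.76, 2.03], [0.27, 2.55], [-1.08, 4.22], [0.17, 2.65], [-2.57, 2.57]. Speed limits (rad/s): [2.79, 2.79, 3.14, 3.14, 3.14, 3.14].

INTERFACE

Orientations are given as a unit quaternion [x, y, z, w].
In Python, from workcell import * gives the robot as it stands.
- The arm moves only by the shell command python3 -m handwheel 'ROWS' [FORCE]. ROWS is JSON, one flat list of numbers, 7 for each row, row after row: the shift along the world's x, y, z in cm, then the turn, a rotation vector about the world's x, y, z in rad, then the opening in per cent of the stroke, from 0 (shut) to 100 (fully open). In form: [x, y, z, wx, wy, wz, grip, x, y, z, wx, wy, wz, grip, ...]. A call has 1 to 12 rows; each row shifts and turns the commanded pose from where the row before left it; what a row does not reach is not made up. A row lasts 1/12 s, in which the tool goes at most 41.7 mm and 7.16 degrees, less where a joint would pass 70% of its speed; a pose out of reach is approached as far as the arm can. A call with a gripper value outside its range is refused whole. The fingers move at their own pace and stop on an object; FORCE is the grip in N (left out, the last holds). Time passes only in rows, so rows that do not move let the fingers close. It gives the time, the measured TCP pose, the force, the opening and the grip force at its end, in the units of the state.
- sense(): the state, without advancing time (a new reading comes with each control period).
- snapshot(name): name is "scene" or "top"; returns (picture, depth): 400x640x3 uint8, blue, green, red; 400x640 float32, m along the optical axis (not along the pixel's ray), 0 where there is no reading.
- get_calibration(name): a dict with "fx", "fy", "cx", "cy" (pixels), "rvec" (rotation vector, rad) and "tvec" (3), from world to camera coordinates, as OpenCV has them. Camera axes: x right, y down, z forward; pixel columns grow to the right and rows downward; lengths in m; the calibration is good to about 2 mm. A picture is of the moment at which its call begins. get_calibration takes no time and is no camera call.
- hand_in(): hands the job in; it is judged then, once.
The state is a dict: "t": time; "q": joint angles; "dq": joint speeds; "effort": joint torques, N m; "tcp_pos": TCP position; "tool_rot": TCP orientation; "ft_force": force on the tool from outside, world axes, zero at the start; "wrist_torque": the same for the moment, N m; "grip_width": opening from 0.0 (shut) to 1.0 (fully open); "grasp_force": force on a finger pad.
Only numpy, scipy, OpenCV 4.12 (cv2) and the standard library are available. Lean on these libraries where they do the work, as an engineer would, in place of code of your own. Each camera call takes 0.05 s, during which the arm holds its last target. There are 200 camera calls.

## Working session

There is one attempt and no reset: what is moved stays moved. The work goes in short steps, Python scripts to look and compute and a shell command to move; the robot and the scene stay as the last step left them, time stands still between calls to the robot, and variables do not carry over. Pictures are saved under pics/ and viewed, at most 10 in all, crops included, and the job is handed in when it is done.

```bash
mkdir -p pics; cat > h.py <<'E'
from workcell import *
import numpy as np, cv2
def cloud(n):
    im,d=snapshot(n); c=get_calibration(n); R,_=cv2.Rodrigues(np.array(c["rvec"],float)); t=np.array(c["tvec"],float).ravel()
    v,u=np.mgrid[:400,:640]
    P=np.stack([(u-c["cx"])/c["fx"]*d,(v-c["cy"])/c["fy"]*d,d],-1)
    W=(P-t)@R; W[d==0]=np.nan
    return im,W
E
python3 - <<'E'
from h import *
for n in("scene","top"):
    im,W=cloud(n); cv2.imwrite(f"pics/{n}0.png",cv2.resize(im,(800,500))); np.save(f"{n}W.npy",W); cv2.imwrite(f"{n}im.png",im)
print(sense()["t"])
E
```

```text
0.1
```

View pics/scene0.png

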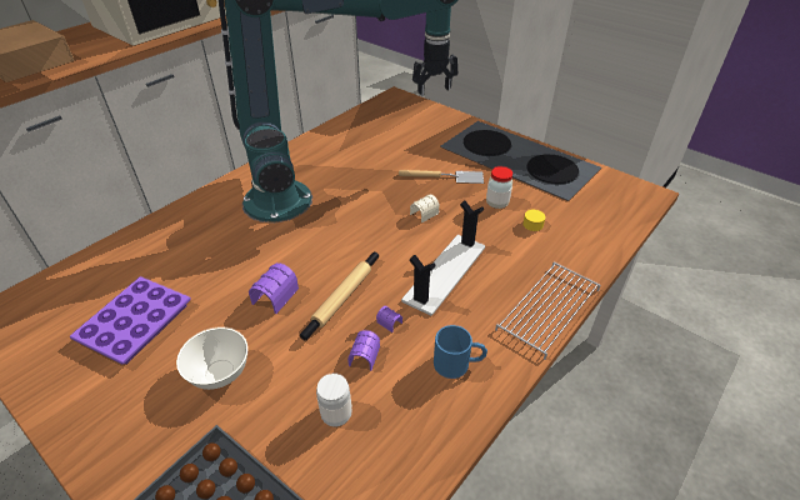

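View pics/top0.png

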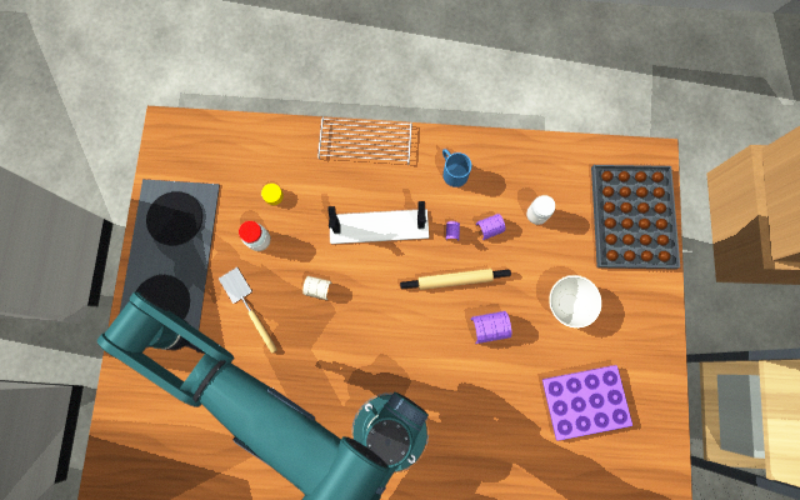

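The three purple moulds are in the top view: small at (453,230), middle at (490,226) and large at (492,327). The pin is at (456,280), and the cradle forks are at (334,219) and (421,215). Next I'll measure these from the depth data.

```bash
cat > m.py <<'E'
from h import *
def box(P):
    c,s,a=cv2.minAreaRect((P[:,:2]*1000).astype(np.float32)); return np.round(c,1),np.round(s,1),round(a,1)
def roi(im,W,u0,u1,v0,v1,zl,zh,hue=None):
    s=0.8; sl=np.s_[int(v0*s):int(v1*s),int(u0*s):int(u1*s)]
    P=W[sl].reshape(-1,3); m=(P[:,2]>zl)&(P[:,2]<zh)
    if hue is not None:
        h=cv2.cvtColor(im,cv2.COLOR_BGR2HSV)[sl].reshape(-1,3); m&=(h[:,0]>120)&(h[:,0]<155)&(h[:,1]>70)
    return P[m]
E
python3 - <<'E'
from m import *
im=cv2.imread("topim.png"); W=np.load("topW.npy")
for n,a in dict(small=(440,463,215,242,.012,.1,1),mid=(470,510,208,245,.012,.1,1),large=(465,515,305,350,.012,.1,1),pin=(395,515,262,295,.012,.08),cradlebase=(322,435,190,250,.006,.03),forkL=(322,345,190,240,.10,.2),forkR=(412,432,190,235,.10,.2),cup=(435,475,145,190,.07,.2),jar2=(522,558,190,226,.05,.2),bowl=(545,605,272,330,.05,.2)).items():
    P=roi(im,W,*a); 
    print(n,len(P),box(P),"zmax",P[:,2].max().round(4),"lo",P.min(0).round(3),"hi",P.max(0).round(3),"med",np.median(P,0).round(4))
P=roi(im,W,395,515,262,295,.03,.06); print("barrel top",box(P),np.percentile(P[:,2],[50,95]))
# axis by PCA on pin
P=roi(im,W,395,515,262,295,.012,.06); _,_,v=np.linalg.svd(P[:,:2]-P[:,:2].mean(0)); print(v[0])
print(W[100,100],W[250,400]) 
E
```

```text
small 139 (array([ 592.6, -149.1]), array([49.2, 38.1]), 2.3) zmax 0.0507 lo [ 0.568 -0.168  0.016] hi [ 0.618 -0.13   0.051] med [ 0.5923 -0.1482  0.0337]
mid 278 (array([ 613.5, -263.2]), array([55.1, 73.6]), 23.4) zmax 0.0614 lo [ 0.577 -0.303  0.013] hi [ 0.65  -0.22   0.061] med [ 0.6105 -0.2637  0.0471]
large 595 (array([ 312.2, -271.6]), array([ 76. , 100.5]), 13.6) zmax 0.0843 lo [ 0.264 -0.326  0.015] hi [ 0.359 -0.216  0.084] med [ 0.3105 -0.2709  0.068 ]
pin 779 (array([ 454.5, -170.4]), array([ 50.9, 344.9]), 11.4) zmax 0.0471 lo [ 0.398 -0.338  0.012] hi [ 0.503 -0.002  0.047] med [ 0.4452 -0.163   0.0323]
cradlebase 1672 (array([618. ,  80.6]), array([187.1, 346.2]), 3.7) zmax 0.0296 lo [ 0.517 -0.094  0.006] hi [0.721 0.257 0.03 ] med [0.5934 0.0756 0.012 ]
forkL 116 (array([579.4, 200.8]), array([64. , 20.5]), 6.8) zmax 0.1549 lo [0.547 0.187 0.1  ] hi [0.61  0.214 0.155] med [0.5836 0.1996 0.1384]
forkR 95 (array([613. , -50.5]), array([62.3, 19.3]), 7.1) zmax 0.1541 lo [ 0.583 -0.062  0.101] hi [ 0.643 -0.038  0.154] med [ 0.6169 -0.0501  0.1393]
cup 149 (array([ 784.6, -150.6]), array([94.8, 78.2]), 5.4) zmax 0.0984 lo [ 0.738 -0.19   0.07 ] hi [ 0.829 -0.107  0.098] med [ 0.7905 -0.1449  0.0856]
jar2 305 (array([ 664.7, -403.6]), array([62.6, 61.1]), 2.1) zmax 0.1106 lo [ 0.633 -0.434  0.05 ] hi [ 0.696 -0.373  0.111] med [ 0.6599 -0.4012  0.0971]
bowl 339 (array([ 398.1, -504.3]), array([143.9, 145.3]), 2.3) zmax 0.0793 lo [ 0.326 -0.578  0.05 ] hi [ 0.471 -0.432  0.079] med [ 0.4143 -0.5345  0.0645]
barrel top (array([ 446.8, -161.8]), array([ 34.3, 323.2]), 10.5) [0.03535891 0.04243845]
[ 0.18522019 -0.98269704]
[ 1.18475718  1.3159281  -0.73547003] [ 0.35310924 -0.29471086  0.05191086]
```

```bash
python3 - <<'E'
from m import *
im=cv2.imread("topim.png")
cv2.imwrite("pics/crop.png",cv2.resize(im[145:245,250:420],None,fx=4.7,fy=4.7,interpolation=cv2.INTER_CUBIC))
s=sense(); print(s["tcp_pos"],s["tool_rot"])
from scipy.spatial.transform import Rotation as R
print(R.from_quat(s["tool_rot"]).as_matrix().round(3))
c=get_calibration("top"); Rm,_=cv2.Rodrigues(np.array(c["rvec"],float)); print("cam",(-Rm.T@np.array(c["tvec"],float).ravel()).round(3))
E
```

```text
[0.22142065 0.50289469 0.20612597] [ 2.05939698e-01  9.78564130e-01 -9.97012902e-04 -2.99665561e-04]
[[-0.915  0.403 -0.001]
 [ 0.403  0.915 -0.002]
 [ 0.    -0.002 -1.   ]]
cam [ 0.174 -0.028  1.667]
```

View pics/crop.png

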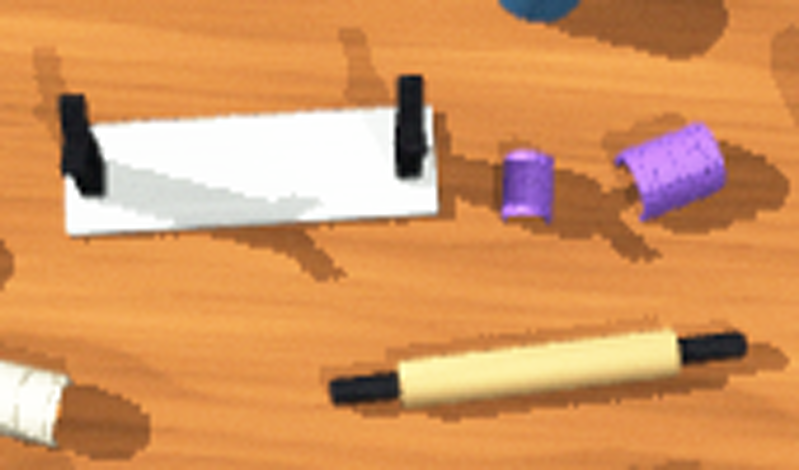

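```bash
cat >> m.py <<'E'
def ray(u,v,z,n="top"):
    c=get_calibration(n); R,_=cv2.Rodrigues(np.array(c["rvec"],float)); o=-R.T@np.array(c["tvec"],float).ravel()
    d=R.T@np.array([(u-c["cx"])/c["fx"],(v-c["cy"])/c["fy"],1]); return o+d*(z-o[2])/d[2]
E
python3 - <<'E'
from m import *
f=lambda x,y,z:ray(250+(x+.5)/4.7-.5,145+(y+.5)/4.7-.5,z)
deg=lambda d:np.degrees(np.arctan2(-d[0],d[1]))
a,b=f(331,390,.019),f(747,346,.019); print("ends",a,b,(a+b)/2,np.linalg.norm(a-b),deg(a-b))
q=[f(*p,.019) for p in((400,363),(405,406),(677,329),(684,370))]; print("barrel",np.mean(q,0),deg(q[0]+q[1]-q[2]-q[3]),np.linalg.norm((q[0]+q[1]-q[2]-q[3])/2),np.linalg.norm(q[0]-q[1]))
a,b,c=f(66,236,.010),f(438,214,.010),f(432,106,.012); print("base",a,b,c,np.linalg.norm(a-b),np.linalg.norm(b-c),deg(a-b),(a+c)/2)
im=cv2.imread("topim.png"); W=np.load("topW.npy")
for z in(.11,.12,.13,.135):
  A=[box(roi(im,W,*r,z,.2)) for r in((322,345,190,240),(412,432,190,235))]; c=[k[0] for k in A]; print(z,A,np.mean(c,0),deg(c[0]-c[1]))
# mould corners on top silhouette
k=[f(*p,.004) for p in((644,219),(724,170))]; print("mould bottom near corners",k,np.linalg.norm(k[0]-k[1]),deg(k[0]-k[1]))
# scene camera check, mid mould and forks
im=cv2.imread("sceneim.png"); W=np.load("sceneW.npy")
P=roi(im,W,345,382,328,372,.012,.1,1); print(box(P),box(roi(im,W,345,382,328,372,.03,.1,1)))
A=[box(roi(im,W,*r,.11,.2)) for r in((455,485,198,250),(410,437,250,308))]; print(A,np.mean([k[0] for k in A],0))
print(box(roi(im,W,295,385,250,342,.012,.06)))
E
```

```text
ends [ 0.42000178 -0.00244515  0.019     ] [ 0.47680812 -0.32833092  0.019     ] [ 0.44840495 -0.16538804  0.019     ] 0.33079978166234436 9.888084347493182
barrel [ 0.44933602 -0.16710272  0.019     ] 11.032886790654063 0.22169855891998486 0.03437925883396275
base [0.53176377 0.2184569  0.01      ] [ 0.56977285 -0.07863061  0.01      ] [ 0.65910001 -0.068563    0.012     ] 0.2995090694915958 0.0899149473559011 7.290758569718958 [0.59543189 0.07494695 0.011     ]
0.11 [(array([579.4, 200.8]), array([64. , 20.5]), 6.8), (array([613.1, -50.5]), array([62.3, 19.3]), 7.0)] [596.25  75.15] 7.637948570433594
0.12 [(array([579.4, 200.6]), array([64.1, 20.2]), 7.3), (array([613.1, -50.5]), array([62.3, 19.3]), 7.0)] [596.25  75.05] 7.643960258885707
0.13 [(array([579.6, 199.9]), array([64.5, 19.7]), 9.2), (array([613.1, -50.5]), array([62.3, 19.3]), 7.0)] [596.35  74.7 ] 7.620121479695859
0.135 [(array([579.6, 199.9]), array([64.5, 19.7]), 9.2), (array([613. , -50.2]), array([62.3, 18.5]), 7.0)] [596.3   74.85] 7.606647826842431
mould bottom near corners [array([ 0.5781464 , -0.24522993,  0.004     ]), array([ 0.6233532 , -0.30865197,  0.004     ])] 0.07788459588369905 35.48101654792515
(array([ 617.1, -261.1]), array([55.1, 73.6]), 25.1) (array([ 617.7, -261.3]), array([51.8, 73.9]), 27.0)
[(array([583. , 199.2]), array([63.3, 25.3]), 6.6), (array([616.2, -51.4]), array([59.1, 25.7]), 4.0)] [599.6  73.9]
(array([ 462.3, -188.3]), array([220.3, 314. ]), 46.2)
```

The estimates agree with the given sizes:

| Thing | Position (m) | Yaw |
|---|---|---|
| Pin | (0.449, -0.166) | 0.18 rad |
| Seat | (0.596, 0.075) | 0.131 rad |
| Middle mould | (0.614, -0.263) | about 0.42 rad |

I'm moving over the pin now.

```bash
python3 -m handwheel '[0.95,-2.8,0,0,0,-0.04,100,0.95,-2.8,0,0,0,-0.04,100,0.95,-2.8,0,0,0,-0.04,100,0.95,-2.8,0,0,0,-0.04,100,0.95,-2.8,0,0,0,-0.04,100,0.95,-2.8,0,0,0,-0.04,100,0.95,-2.8,0,0,0,-0.04,100,0.95,-2.8,0,0,0,-0.04,100,0.95,-2.8,0,0,0,-0.04,100,0.95,-2.8,0,0,0,-0.04,100,0.95,-2.8,0,0,0,-0.04,100,0.95,-2.8,0,0,0,-0.04,100]' 40
python3 -m handwheel '[0.95,-2.8,0,0,0,-0.04,100,0.95,-2.8,0,0,0,-0.04,100,0.95,-2.8,0,0,0,-0.04,100,0.95,-2.8,0,0,0,-0.04,100,0.95,-2.8,0,0,0,-0.04,100,0.95,-2.8,0,0,0,-0.04,100,0.95,-2.8,0,0,0,-0.04,100,0.95,-2.8,0,0,0,-0.04,100,0.95,-2.8,0,0,0,-0.04,100,0.95,-2.8,0,0,0,-0.04,100,0.95,-2.8,0,0,0,-0.04,100,0,0,0,0,0,0,100]'
cat > st.py <<'E'
from h import *
from scipy.spatial.transform import Rotation as R
s=sense(); M=R.from_quat(s["tool_rot"]).as_matrix()
print(s["t"],s["tcp_pos"],"yang",np.arctan2(M[1,1],M[0,1]),"z",M[:,2].round(3),s["grip_width"],s["grasp_force"],np.round(s["ft_force"],2),"q",np.round(s["q"],2))
E
python3 st.py
```

```text
t: 1.1
tcp_pos: [0.3355, 0.1659, 0.2068]
tool_rot: [0.433, 0.901, -0.0, -0.0]
ft_force: [0.9, 0.4, -0.7]
grip_width: 0.996
grasp_force: 0.0
t: 2.1
tcp_pos: [0.4407, -0.1448, 0.206]
tool_rot: [0.621, 0.784, -0.001, -0.0]
ft_force: [-0.0, -0.1, -0.4]
grip_width: 0.997
grasp_force: 0.0
2.1 [ 0.44069593 -0.14482559  0.20598986] yang 0.22988284798848982 z [-0.002 -0.002 -1.   ] 0.996594975924517 0.0 [-0.05 -0.12 -0.36] q [-0.44 -0.11  1.56 -0.    1.68 -0.67]
```

```bash
python3 -m handwheel '[0.85,-2.1,0,0,0,-0.05,100,0,0,-2,0,0,0,100,0,0,-3,0,0,0,100,0,0,-3,0,0,0,100,0,0,-3,0,0,0,100,0,0,-3,0,0,0,100,0,0,-2,0,0,0,100,0,0,-1.5,0,0,0,100,0,0,-1,0,0,0,100,0,0,-1,0,0,0,100,0,0,-0.5,0,0,0,100,0,0,0,0,0,0,100]' 40; python3 st.py
python3 -m handwheel '[0,0,-0.2,0,0,0,90,0,0,0,0,0,0,75,0,0,0,0,0,0,65,0,0,0,0,0,0,55,0,0,0,0,0,0,48,0,0,0,0,0,0,42,0,0,0,0,0,0,36,0,0,0,0,0,0,30,0,0,0,0,0,0,20,0,0,0,0,0,0,20,0,0,0,0,0,0,20,0,0,0,0,0,0,20]' 40; python3 st.py
```

```text
t: 3.1
tcp_pos: [0.4481, -0.1612, 0.0064]
tool_rot: [0.638, 0.77, -0.0, -0.001]
ft_force: [-0.2, 0.0, 0.2]
grip_width: 1.001
grasp_force: 0.0
3.1 [ 0.44814617 -0.16120342  0.00641945] yang 0.1862335669779993 z [-0.001  0.001 -1.   ] 1.0010521205420004 0.0 [-0.19  0.04  0.19] q [-0.46  0.06  1.82  0.    1.27 -0.65]
t: 4.1
tcp_pos: [0.4496, -0.1617, 0.007]
tool_rot: [0.638, 0.77, 0.001, 0.001]
ft_force: [-2.0, 1.6, 8.4]
grip_width: 0.286
grasp_force: 30.9
4.1 [ 0.44956576 -0.16169885  0.00700703] yang 0.18591596705093147 z [ 0.002 -0.    -1.   ] 0.28629644278992455 30.862008333206177 [-2.01  1.57  8.45] q [-0.46  0.06  1.81  0.    1.27 -0.65]
```

The width reads 24 mm instead of 38 mm, so the pads are pinching above the barrel's widest point. I'll open, go lower and grip again.

```bash
python3 -m handwheel '[0,0,0,0,0,0,40,0,0,0,0,0,0,60,0,0,0,0,0,0,80,0,0,0,0,0,0,100,0,0,0,0,0,0,100,0,-0.4,-0.4,0,0,0,100,0,0,-0.4,0,0,0,100,0,0,0,0,0,0,100]' 40; python3 st.py
python3 -m handwheel '[0,0,0,0,0,0,85,0,0,0,0,0,0,70,0,0,0,0,0,0,60,0,0,0,0,0,0,52,0,0,0,0,0,0,46,0,0,0,0,0,0,42,0,0,0,0,0,0,38,0,0,0,0,0,0,34,0,0,0,0,0,0,30,0,0,0,0,0,0,30]' 40; python3 st.py
```

```text
t: 4.77
tcp_pos: [0.4478, -0.1654, -0.0041]
tool_rot: [0.639, 0.77, -0.0, -0.001]
ft_force: [-0.6, -0.1, -0.9]
grip_width: 1.002
grasp_force: 0.0
4.7667 [ 0.44778417 -0.16544109 -0.00405725] yang 0.18552557601034417 z [-0.002  0.001 -1.   ] 1.0016157616782482 0.0 [-0.55 -0.13 -0.86] q [-0.47  0.07  1.82  0.    1.25 -0.66]
t: 5.6
tcp_pos: [0.4498, -0.1656, -0.0019]
tool_rot: [0.638, 0.77, 0.001, 0.001]
ft_force: [1.8, 2.5, 6.3]
grip_width: 0.403
grasp_force: 39.4
5.6 [ 0.44976216 -0.16564227 -0.00187075] yang 0.185998604658611 z [ 0.003 -0.    -1.   ] 0.40315246281642175 39.404014348983765 [1.8  2.54 6.26] q [-0.47  0.07  1.82  0.    1.25 -0.66]
```

```bash
python3 -m handwheel '[0,0,0.3,0,0,0,25,0,0,0.3,0,0,0,25,0,0,0.3,0,0,0,25,0,0,0.3,0,0,0,25,0,0,0,0,0,0,25,0,0,0,0,0,0,25]' 60; python3 st.py
python3 - <<'E'
from h import *
a,_=cloud("scene"); b,_=cloud("top")
a=cv2.resize(a[180:300,200:360],(480,360),interpolation=2); b=cv2.resize(b[190:270,300:430],(480,295),interpolation=2)
cv2.imwrite("pics/g1.png",np.vstack([a,b])[:600] if False else cv2.resize(np.vstack([a,b]),None,fx=.9,fy=.9))
E
```

```text
t: 6.1
tcp_pos: [0.4483, -0.1656, 0.009]
tool_rot: [0.638, 0.77, -0.0, -0.0]
ft_force: [-0.1, -0.1, -3.2]
grip_width: 0.385
grasp_force: 58.0
6.1 [ 0.44834768 -0.16562776  0.00900016] yang 0.18590760595904393 z [-0.001  0.    -1.   ] 0.38459253373969793 58.03409278392792 [-0.13 -0.12 -3.19] q [-0.47  0.06  1.81 -0.    1.27 -0.66]
```

View pics/g1.png

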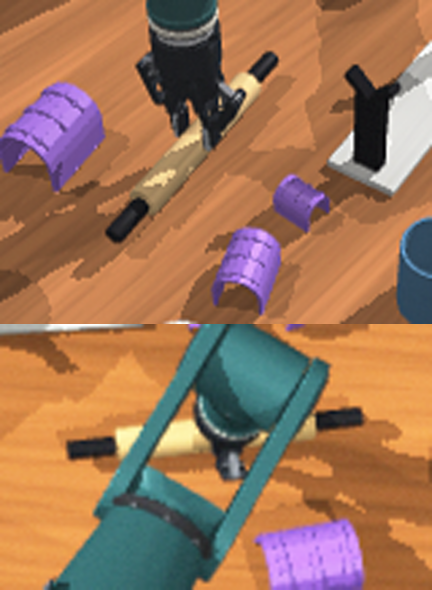

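The pin hangs level in the grip and the force reading fits about 0.3 kg. Its ends are at (67,449) and (362,415) in the lower crop. I'll work out its offset from the TCP and lift.

```bash
python3 - <<'E'
from m import *
f=lambda x,y:ray(300+x/3.323-.5,190+(y-324)/3.319-.5,.030)
a,b=f(67,449),f(362,415);print(a,b,(a+b)/2,np.linalg.norm(a-b),np.arctan2(-(a-b)[0],(a-b)[1]))
E
python3 -m handwheel '[0,0,1,0,0,0,25,0,0,2,0,0,0,25,0,0,2,0,0,0,25,0,0,2,0,0,0,25,0,0,2,0,0,0,25,0,0,2,0,0,0,25,0,0,2,0,0,0,25,0,0,2,0,0,0,25,0,0,1.5,0,0,0,25,0,0,0.7,0,0,0,25,0,0,0,0,0,0,25,0,0,0,0,0,0,25]'; python3 st.py
```

```text
[ 0.41983344 -0.00115391  0.03      ] [ 0.47965092 -0.32581117  0.03      ] [ 0.44974218 -0.16348254  0.03      ] 0.33012190131018 0.18220463472186424
t: 7.2
tcp_pos: [0.4485, -0.1656, 0.1812]
tool_rot: [0.638, 0.77, 0.0, 0.0]
ft_force: [-0.4, -0.4, -4.9]
grip_width: 0.389
grasp_force: 58.4
7.2 [ 0.44852997 -0.16557625  0.18117382] yang 0.18596360762916292 z [ 0. -0. -1.] 0.3887690022864529 58.4216183423996 [-0.39 -0.39 -4.9 ] q [-0.47 -0.07  1.58 -0.    1.63 -0.66]
```

```bash
python3 -m handwheel '[0.7,1.2,0,0,0,0,25,1.4,2.3,0,0,0,-0.006,25,1.6,2.6,0,0,0,-0.006,25,1.6,2.6,0,0,0,-0.006,25,1.6,2.6,0,0,0,-0.006,25,1.6,2.6,0,0,0,-0.006,25,1.6,2.6,0,0,0,-0.006,25,1.6,2.6,0,0,0,-0.006,25,1.4,2.4,0,0,0,-0.006,25,1.0,1.6,0,0,0,-0.005,25,0.65,0.86,0,0,0,0,25,0,0,0,0,0,0,25]'
python3 -m handwheel '[0,0,0,0,0,0,25,0,0,0,0,0,0,25]'; python3 st.py
python3 - <<'E'
from h import *
a,_=cloud("scene"); b,_=cloud("top")
cv2.imwrite("pics/g2s.png",cv2.resize(a[130:270,290:430],(560,560),interpolation=2)); cv2.imwrite("pics/g2t.png",cv2.resize(b[145:225,240:370],(780,480),interpolation=2))
E
```

```text
t: 8.2
tcp_pos: [0.5961, 0.0757, 0.1788]
tool_rot: [0.658, 0.753, -0.001, -0.001]
ft_force: [-0.3, -0.8, -3.9]
grip_width: 0.387
grasp_force: 58.5
t: 8.37
tcp_pos: [0.5954, 0.0728, 0.1804]
tool_rot: [0.659, 0.752, -0.001, -0.0]
ft_force: [-0.5, -0.9, -3.3]
grip_width: 0.389
grasp_force: 58.5
8.3667 [0.59541124 0.07284161 0.18042566] yang 0.13202946946914232 z [-0.002 -0.001 -1.   ] 0.3887208356988083 58.53442132472992 [-0.46 -0.92 -3.27] q [ 0.03  0.21  1.29 -0.    1.65 -0.1 ]
```

View pics/g2t.png

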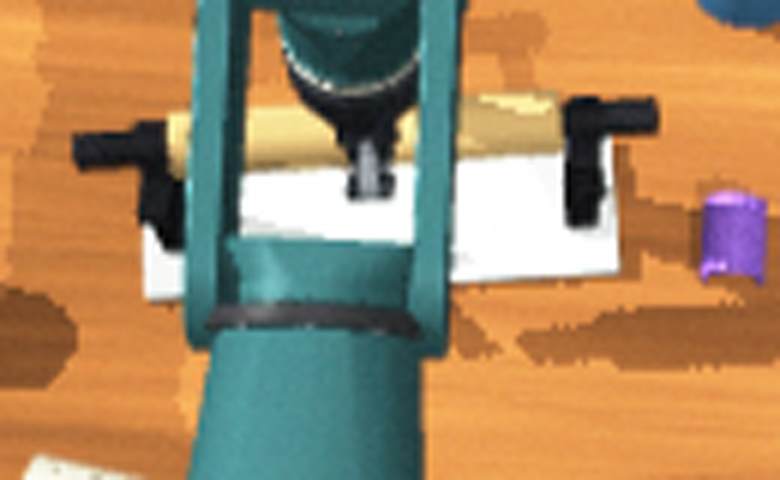

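View pics/g2s.png

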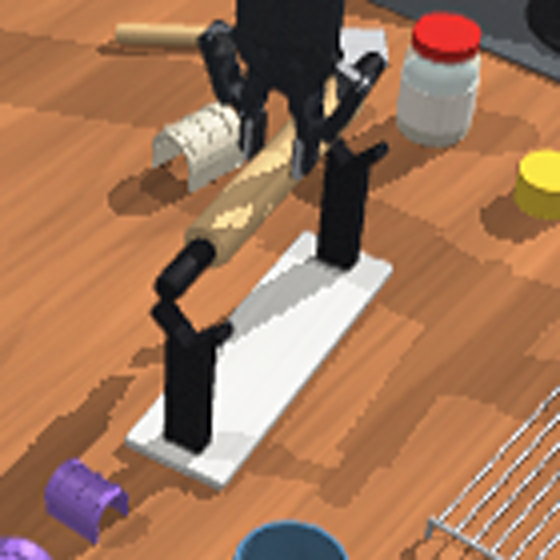

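The pin is level above the forks. In the top crop its ends are at (74,152) and (657,115), and I'll check the alignment from those.

```bash
python3 - <<'E'
from m import *
f=lambda x,y,z:ray(240+(x+.5)/6-.5,145+(y+.5)/6-.5,z)
a,b=f(74,152,.202),f(657,115,.202);print("ends",(a+b)/2,np.linalg.norm(a-b),np.arctan2(-(a-b)[0],(a-b)[1]))
a,b=f(167,140,.202),f(563,123,.202);print("barrel",(a+b)/2,np.linalg.norm(a-b))
t=np.array([-np.sin(.131),np.cos(.131)])
# forks: inner/outer edges of posts along v at tips, z=.15 : left 137..170 , right 565..603
for x,y,z in((137,180,.13),(183,235,.10),(565,180,.13),(602,180,.13)): p=f(x,y,z); print(x,(p[:2]-[.596,.075])@t)
E
```

```text
ends [0.59530038 0.07439396 0.202     ] 0.3292295063002057 0.1327623872311692
barrel [0.59641963 0.07497775 0.202     ] 0.22344723729470092
137 0.13797980251582248
183 0.11537636779014956
565 -0.11372188023530827
602 -0.1354980186102857
```

```bash
python3 -m handwheel '[0,0.1,-0.6,0,0,0,25,0,0,-0.8,0,0,0,25,0,0,-0.8,0,0,0,25,0,0,-0.8,0,0,0,25,0,0,-0.8,0,0,0,25,0,0,-0.6,0,0,0,25,0,0,-0.4,0,0,0,25,0,0,-0.3,0,0,0,25,0,0,-0.2,0,0,0,25,0,0,-0.2,0,0,0,25,0,0,0,0,0,0,25,0,0,0,0,0,0,25]'; python3 st.py
```

```text
t: 9.47
tcp_pos: [0.5963, 0.075, 0.1265]
tool_rot: [0.659, 0.753, 0.0, 0.0]
ft_force: [0.7, -0.4, -3.9]
grip_width: 0.389
grasp_force: 58.5
9.4667 [0.59634056 0.07499312 0.12651689] yang 0.1330053805512518 z [ 0.001  0.    -1.   ] 0.38947506004048277 58.537126779556274 [ 0.69 -0.42 -3.86] q [ 0.03  0.23  1.37  0.    1.54 -0.1 ]
```

```bash
python3 -m handwheel '[0,0,-0.2,0,0,0,25,0,0,-0.2,0,0,0,25,0,0,-0.1,0,0,0,25,0,0,-0.1,0,0,0,25,0,0,0,0,0,0,25]'; python3 -m handwheel '[0,0,-0.1,0,0,0,25,0,0,0,0,0,0,25]'; python3 st.py;  python3 -m handwheel '[0,0,-0.1,0,0,0,25,0,0,0,0,0,0,25]'; python3 st.py
```

```text
t: 9.88
tcp_pos: [0.5962, 0.075, 0.1202]
tool_rot: [0.659, 0.752, 0.0, 0.0]
ft_force: [-0.1, 0.2, -3.9]
grip_width: 0.39
grasp_force: 58.7
t: 10.05
tcp_pos: [0.5965, 0.075, 0.1199]
tool_rot: [0.659, 0.752, 0.001, 0.0]
ft_force: [0.9, 0.8, -1.6]
grip_width: 0.39
grasp_force: 59.1
10.05 [0.59651983 0.07504593 0.11986279] yang 0.13271994290854364 z [ 0.001  0.    -1.   ] 0.3897489280147722 59.120773673057556 [ 0.93  0.76 -1.61] q [ 0.03  0.23  1.38  0.    1.53 -0.1 ]
t: 10.22
tcp_pos: [0.5968, 0.0751, 0.1195]
tool_rot: [0.659, 0.752, 0.001, 0.001]
ft_force: [0.4, 0.4, 2.4]
grip_width: 0.389
grasp_force: 59.9
10.2167 [0.59684184 0.07513545 0.11953105] yang 0.13272672478974928 z [ 0.002  0.    -1.   ] 0.3890987579800282 59.87723529338837 [0.39 0.44 2.38] q [ 0.03  0.23  1.38  0.    1.53 -0.1 ]
```

The pin is seated: the force reading has changed from -4 to +2.4 N at the expected height. I'm releasing it and rising.

```bash
python3 -m handwheel '[0,0,0,0,0,0,42,0,0,0,0,0,0,48,0,0,0,0,0,0,60,0,0,0,0,0,0,75,0,0,0,0,0,0,90,0,0,0,0,0,0,100,0,0,0,0,0,0,100,0,0,1,0,0,0,100,0,0,2.5,0,0,0,100,0,0,3,0,0,0,100,0,0,3,0,0,0,100,0,0,3,0,0,0,100]' 40; python3 st.py
python3 - <<'E'
from h import *
a,_=cloud("scene"); b,_=cloud("top")
a=cv2.resize(a[130:270,290:430],(400,400),interpolation=2); b=cv2.resize(b[150:230,240:370],(650,400),interpolation=2)
cv2.imwrite("pics/g3.png",np.hstack([a[:,:],b])[:, :]); x=cv2.imread("pics/g3.png"); print(x.shape)
cv2.imwrite("pics/g3.png",np.hstack([a[:300,:300]*0+a[50:350,40:340],cv2.resize(b,(488,300))]))
E
```

```text
t: 11.22
tcp_pos: [0.596, 0.075, 0.2454]
tool_rot: [0.659, 0.753, 0.0, 0.0]
ft_force: [1.7, 0.4, 0.4]
grip_width: 0.999
grasp_force: 0.0
11.2167 [0.59595767 0.07496445 0.24536662] yang 0.13302668772284976 z [ 0.001 -0.    -1.   ] 0.9991413342158255 0.0 [1.66 0.39 0.39] q [ 0.03  0.2   1.17 -0.    1.77 -0.1 ]
(400, 1050, 3)
```

View pics/g3.png

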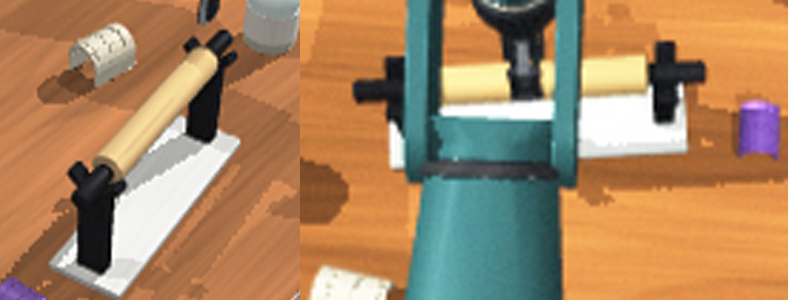

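The pin lies in both forks and is free. I'll refine the middle mould's pose and then go over to it.

```bash
python3 - <<'E'
from m import *
for n,r in(("top",(470,510,208,245)),("scene",(345,382,328,372))):
  Q=[]
  for _ in range(4):
    im,W=cloud(n); Q.append(roi(im,W,*r,.008,.1,1))
  P=np.vstack(Q)
  for z in(.008,.03,.042):
    p=P[P[:,2]>z]; print(n,z,len(p),box(p)); 
E
python3 -m handwheel '[0,-1,0,0,0,0.02,100,0.1,-2.8,0,0,0,0.026,100,0.2,-3,0,0,0,0.026,100,0.2,-3,0,0,0,0.026,100,0.2,-3,0,0,0,0.026,100,0.2,-3,0,0,0,0.026,100,0.2,-3,0,0,0,0.03,100,0.2,-3,0,0,0,0.03,100,0.2,-3,-1,0,0,0.03,100,0.2,-3,-1,0,0,0.03,100,0.2,-3,-1,0,0,0.03,100,0,-2,-1,0,0,0.02,100]'; python3 -m handwheel '[0,0,0,0,0,0,100,0,0,0,0,0,0,100]'; python3 st.py
```

```text
top 0.008 1124 (array([ 613.9, -263. ]), array([55.3, 73.5]), 25.0)
top 0.03 1040 (array([ 613.9, -262.9]), array([54.7, 73.5]), 25.6)
top 0.042 806 (array([ 613.5, -263.1]), array([48. , 73.5]), 25.2)
scene 0.008 1792 (array([ 616.8, -260.5]), array([55.9, 77.5]), 25.5)
scene 0.03 1549 (array([ 617.6, -260. ]), array([54.2, 77.4]), 25.7)
scene 0.042 1214 (array([ 616.9, -260.5]), array([45.6, 78.3]), 27.9)
t: 12.72
tcp_pos: [0.6146, -0.2559, 0.2014]
tool_rot: [0.531, 0.848, -0.0, -0.001]
ft_force: [0.7, 0.5, 0.1]
grip_width: 0.999
grasp_force: 0.0
t: 12.88
tcp_pos: [0.6142, -0.2537, 0.2008]
tool_rot: [0.531, 0.847, 0.0, -0.002]
ft_force: [0.4, 0.1, 0.6]
grip_width: 0.998
grasp_force: 0.0
12.8833 [ 0.61419582 -0.25367901  0.20076669] yang 0.450646134096971 z [-0.004  0.003 -1.   ] 0.9979844135912835 0.0 [0.35 0.13 0.55] q [-0.48  0.35  1.07  0.    1.73 -0.93]
```

```bash
python3 -m handwheel '[0,-0.85,-1,0,0,0,100,0,0,-2,0,0,0,100,0,0,-3,0,0,0,100,0,0,-3,0,0,0,100,0,0,-3,0,0,0,100,0,0,-2.5,0,0,0,100,0,0,-2,0,0,0,100,0,0,-1.5,0,0,0,100,0,0,-1,0,0,0,100,0,0,-0.7,0,0,0,100,0,0,-0.4,0,0,0,100,0,0,0,0,0,0,100]' 25; python3 st.py
python3 -m handwheel '[0,0,0,0,0,0,90,0,0,0,0,0,0,82,0,0,0,0,0,0,76,0,0,0,0,0,0,72,0,0,0,0,0,0,68,0,0,0,0,0,0,64,0,0,0,0,0,0,60,0,0,0,0,0,0,56,0,0,0,0,0,0,52,0,0,0,0,0,0,50,0,0,0,0,0,0,50,0,0,0,0,0,0,50]'; python3 st.py
```

```text
t: 13.88
tcp_pos: [0.6153, -0.2612, 0.0021]
tool_rot: [0.53, 0.848, 0.0, -0.0]
ft_force: [0.4, -0.6, -0.1]
grip_width: 0.998
grasp_force: 0.0
13.8833 [ 0.61525007 -0.26116103  0.00208897] yang 0.4535600797960608 z [-0.  0. -1.] 0.9982948027928517 0.0 [ 0.39 -0.6  -0.12] q [-0.49  0.46  1.33  0.    1.36 -0.94]
t: 14.88
tcp_pos: [0.6154, -0.2617, 0.0029]
tool_rot: [0.53, 0.848, 0.0, 0.0]
ft_force: [-0.9, 0.9, 3.7]
grip_width: 0.604
grasp_force: 25.9
14.8833 [ 0.61544821 -0.26167533  0.00288886] yang 0.4529741091099586 z [ 0.001 -0.    -1.   ] 0.6039597263851291 25.94558165234048 [-0.91  0.91  3.68] q [-0.49  0.46  1.32  0.    1.36 -0.94]
```

The width of 0.604 matches 54 mm. I'll lift a little and check before raising it fully.

```bash
python3 -m handwheel '[0,0,0.3,0,0,0,50,0,0,0.4,0,0,0,50,0,0,0.5,0,0,0,50,0,0,0,0,0,0,50,0,0,0,0,0,0,50]' 30; python3 -m handwheel '[0,0,1,0,0,0,50,0,0,2,0,0,0,50,0,0,2.5,0,0,0,50,0,0,2.5,0,0,0,50,0,0,2.5,0,0,0,50,0,0,2.5,0,0,0,50,0,0,2.5,0,0,0,50,0,0,2,0,0,0,50,0,0,1.5,0,0,0,50,0,0,0,0,0,0,50,0,0,0,0,0,0,50]'; python3 st.py
python3 - <<'E'
from m import *
for n,sl in(("scene",(160,330,230,420)),("top",(100,240,300,450))):
  im,W=cloud(n); h=cv2.cvtColor(im,cv2.COLOR_BGR2HSV); m=(h[...,0]>120)&(h[...,0]<155)&(h[...,1]>70)&(W[...,2]>.12)&(W[...,2]<.4)
  if m.sum()>20: P=W[m]; print(n,m.sum(),box(P),P.min(0),P.max(0))
  if n=="scene": cv2.imwrite("pics/g4.png",cv2.resize(im[120:320,240:440],(600,600),interpolation=2))
E
```

```text
t: 15.3
tcp_pos: [0.6154, -0.2616, 0.0145]
tool_rot: [0.53, 0.848, 0.0, 0.0]
ft_force: [-0.1, 0.5, -0.7]
grip_width: 0.597
grasp_force: 30.8
t: 16.22
tcp_pos: [0.6156, -0.2617, 0.2057]
tool_rot: [0.53, 0.848, 0.0, 0.001]
ft_force: [-0.0, -0.5, -1.5]
grip_width: 0.6
grasp_force: 30.9
16.2167 [ 0.61559469 -0.26172865  0.20572909] yang 0.45305786646385465 z [ 0.003 -0.001 -1.   ] 0.5999818873703435 30.905871503055096 [-0.03 -0.5  -1.48] q [-0.49  0.35  1.05  0.    1.73 -0.94]
scene 948 (array([ 757.6, 1060.8]), array([2742.5,  226.8]), 87.4) [ 0.58547277 -0.30519182  0.1200617 ] [0.93059127 2.42916162 0.30624629]
top 180 (array([ 602.7, -152.3]), array([ 58.3, 232. ]), 1.8) [ 0.57648946 -0.26860151  0.13542817] [ 0.63494381 -0.03624182  0.36847188]
```

View pics/g4.png

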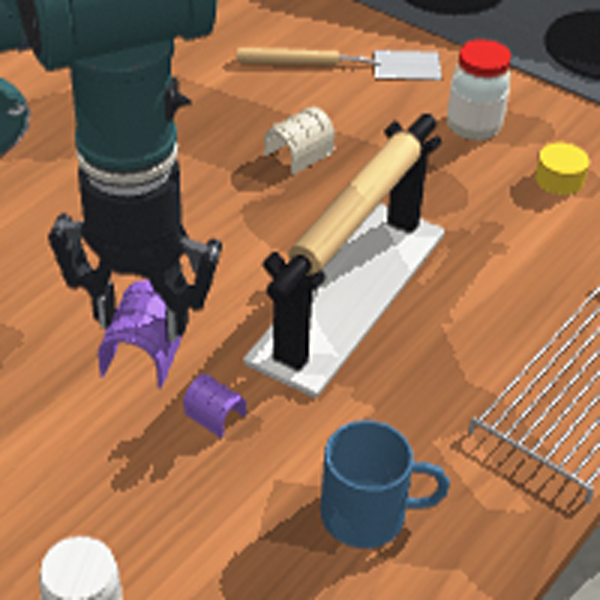

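The mould is held upright, and its lower edge is about 45 mm above the fork tips. I'm carrying it over the pin.

```bash
python3 -m handwheel '[0,1,0.5,0,0,-0.02,50,-0.1,2.5,0.5,0,0,-0.03,50,-0.2,3,0.5,0,0,-0.03,50,-0.2,3.2,0,0,0,-0.03,50,-0.2,3.2,0,0,0,-0.03,50,-0.2,3.2,0,0,0,-0.03,50,-0.2,3.2,0,0,0,-0.03,50,-0.2,3.2,0,0,0,-0.03,50,-0.2,3.2,0,0,0,-0.03,50,-0.2,3.2,0,0,0,-0.03,50,-0.2,2.8,0,0,0,-0.03,50,-0.1,2,0,0,0,0,50]'; python3 -m handwheel '[0,0,0,0,0,0,50,0,0,0,0,0,0,50,0,0,0,0,0,0,50]'; python3 st.py
python3 - <<'E'
from m import *
im,W=cloud("scene"); h=cv2.cvtColor(im,cv2.COLOR_BGR2HSV); m=(h[...,0]>120)&(h[...,0]<155)&(h[...,1]>70)&(W[...,2]>.17)&(W[...,2]<.3)&(abs(W[...,0]-.6)<.1)&(abs(W[...,1]-.075)<.1)
P=W[m]; print(m.sum(),box(P),P.min(0),P.max(0)); v,u=np.where(m); print(u.min(),u.max(),v.min(),v.max())
cv2.imwrite("pics/g5.png",cv2.resize(im[110:260,290:430],(560,600),interpolation=2))
E
```

```text
t: 17.32
tcp_pos: [0.5937, 0.0782, 0.2169]
tool_rot: [0.658, 0.753, -0.001, -0.002]
ft_force: [0.0, -0.4, 0.4]
grip_width: 0.6
grasp_force: 30.9
t: 17.57
tcp_pos: [0.5947, 0.0749, 0.2177]
tool_rot: [0.659, 0.752, -0.001, -0.001]
ft_force: [0.2, 0.3, 0.0]
grip_width: 0.598
grasp_force: 30.9
17.5667 [0.59466084 0.07485635 0.21769183] yang 0.1327794688593387 z [-0.003 -0.001 -1.   ] 0.5981697957581266 30.89768624282442 [0.17 0.3  0.03] q [ 0.03  0.2   1.23 -0.    1.72 -0.1 ]
346 (array([602.8,  73.4]), array([67.9, 72. ]), 3.4) [0.56912393 0.03591003 0.21552968] [0.63693583 0.11037508 0.29962716]
346 373 148 176
```

View pics/g5.png

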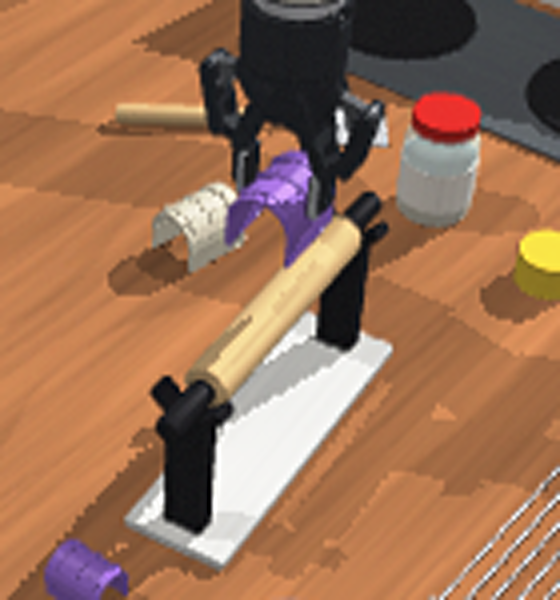

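```bash
python3 -m handwheel '[0.17,0,-0.8,0,0,0,50,0,0,-1,0,0,0,50,0,0,-1,0,0,0,50,0,0,-1,0,0,0,50,0,0,-0.8,0,0,0,50,0,0,-0.4,0,0,0,50,0,0,-0.3,0,0,0,50,0,0,0,0,0,0,50,0,0,0,0,0,0,50]'; python3 st.py
python3 -m handwheel '[0,0,-0.4,0,0,0,50,0,0,-0.4,0,0,0,50,0,0,-0.4,0,0,0,50,0,0,-0.4,0,0,0,50,0,0,-0.4,0,0,0,50,0,0,-0.3,0,0,0,50,0,0,0,0,0,0,50,0,0,0,0,0,0,50]'; python3 st.py
```

```text
t: 18.37
tcp_pos: [0.597, 0.0755, 0.1665]
tool_rot: [0.659, 0.753, 0.0, 0.0]
ft_force: [0.7, -0.5, -0.9]
grip_width: 0.598
grasp_force: 30.9
18.3667 [0.59701396 0.07554551 0.16649333] yang 0.13312951245194035 z [ 0.001  0.    -1.   ] 0.5976171693752563 30.89508889010176 [ 0.72 -0.53 -0.86] q [ 0.03  0.21  1.31 -0.    1.62 -0.1 ]
t: 19.03
tcp_pos: [0.5967, 0.0755, 0.1428]
tool_rot: [0.659, 0.753, -0.0, -0.0]
ft_force: [0.3, 0.2, -1.9]
grip_width: 0.594
grasp_force: 30.9
19.0333 [0.59667963 0.07547403 0.14282344] yang 0.132997623442576 z [-0.001 -0.    -1.   ] 0.5936313897000457 30.899957186775282 [ 0.3   0.17 -1.85] q [ 0.03  0.22  1.35 -0.    1.58 -0.1 ]
```

```bash
python3 -m handwheel '[0,0,-0.4,0,0,0,50,0,0,-0.4,0,0,0,50,0,0,-0.4,0,0,0,50,0,0,-0.4,0,0,0,50,0,0,-0.4,0,0,0,50,0,0,-0.2,0,0,0,50,0,0,0,0,0,0,50]'; python3 st.py
python3 -m handwheel '[0,0,-0.2,0,0,0,50,0,0,0,0,0,0,50]'
```

```text
t: 19.62
tcp_pos: [0.5964, 0.0755, 0.1202]
tool_rot: [0.659, 0.753, -0.001, -0.001]
ft_force: [-0.4, -0.1, -0.0]
grip_width: 0.598
grasp_force: 30.9
19.6167 [0.59635938 0.07545827 0.12020452] yang 0.13303881681947508 z [-0.002 -0.    -1.   ] 0.5980679591871458 30.90161018189974 [-0.41 -0.1  -0.01] q [ 0.03  0.23  1.38 -0.    1.53 -0.1 ]
t: 19.78
tcp_pos: [0.5968, 0.0755, 0.119]
tool_rot: [0.659, 0.753, -0.0, -0.0]
ft_force: [-0.1, 0.1, -0.3]
grip_width: 0.604
grasp_force: 30.9
```

```bash
python3 -m handwheel '[0,0,-0.2,0,0,0,50,0,0,0,0,0,0,50]'|grep -E 'tcp|ft'; python3 -m handwheel '[0,0,-0.1,0,0,0,50,0,0,0,0,0,0,50,0,0,0,0,0,0,50]'|grep -E 'tcp|ft';python3 -m handwheel '[0,0,-0.1,0,0,0,50,0,0,0,0,0,0,50,0,0,0,0,0,0,50]'
```

```text
tcp_pos: [0.5968, 0.0755, 0.1171]
ft_force: [-1.4, -0.2, -1.2]
tcp_pos: [0.5969, 0.0755, 0.1162]
ft_force: [0.4, 1.4, -0.6]
t: 20.45
tcp_pos: [0.5968, 0.0755, 0.1152]
tool_rot: [0.659, 0.753, -0.0, -0.0]
ft_force: [0.4, 0.1, 0.4]
grip_width: 0.596
grasp_force: 30.9
```

```bash
for i in 1; do python3 -m handwheel '[0,0,-0.1,0,0,0,50,0,0,0,0,0,0,50,0,0,0,0,0,0,50]'|grep -E 'tcp|ft'; done; python3 -m handwheel '[0,0,-0.1,0,0,0,50,0,0,0,0,0,0,50,0,0,0,0,0,0,50]'|grep -E 'tcp|ft'; python3 st.py
```

```text
tcp_pos: [0.5968, 0.0755, 0.1141]
ft_force: [0.4, -1.0, 0.7]
tcp_pos: [0.597, 0.0755, 0.1139]
ft_force: [-0.8, 0.3, 2.2]
20.95 [0.59704195 0.075485   0.11385064] yang 0.13298565507858737 z [ 0.001  0.    -1.   ] 0.5975201295747348 31.340263002784923 [-0.81  0.29  2.15] q [ 0.03  0.24  1.39  0.    1.52 -0.1 ]
```

Contact came at 0.1139 m, exactly as predicted. I'm releasing the mould gently and withdrawing.

```bash
python3 -m handwheel '[0,0,0,0,0,0,62,0,0,0,0,0,0,66,0,0,0,0,0,0,74,0,0,0,0,0,0,85,0,0,0,0,0,0,100,0,0,0,0,0,0,100,0,0,0,0,0,0,100,0,0,1,0,0,0,100,0,0,2,0,0,0,100,0,0,3,0,0,0,100,0,0,3,0,0,0,100,0,0,3,0,0,0,100]' 25
python3 -m handwheel '[0,0,3,0,0,0,100,0,0,0,0,0,0,100,0,0,0,0,0,0,100]' >/dev/null; python3 st.py
python3 - <<'E'
from h import *
im,W=cloud("scene"); cv2.imwrite("pics/g6.png",cv2.resize(im[110:260,290:430],(560,600),interpolation=2))
E
```

```text
t: 21.95
tcp_pos: [0.5966, 0.0755, 0.2352]
tool_rot: [0.659, 0.753, 0.0, 0.0]
ft_force: [0.7, 0.8, -0.1]
grip_width: 1.0
grasp_force: 0.0
22.2 [0.59805745 0.0755264  0.26734316] yang 0.1330159873943735 z [ 0.007  0.    -1.   ] 1.0001420952348576 0.0 [-0.19 -0.33 -0.85] q [ 0.03  0.2   1.13  0.    1.81 -0.1 ]
```

View pics/g6.png

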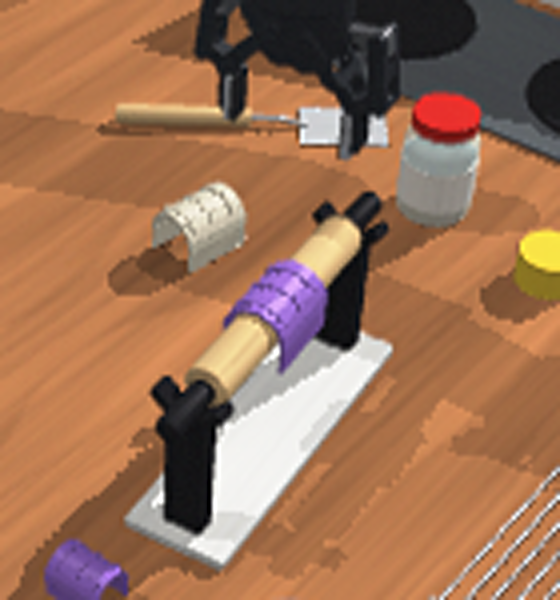

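The mould, at (278,315), hangs upright over the middle of the pin. The pin is still in both forks and the gripper is clear.

```bash
python3 -m handwheel '[0,0,0,0,0,0,100,0,0,0,0,0,0,100,0,0,0,0,0,0,100,0,0,0,0,0,0,100]'>/dev/null; python3 -c "from workcell import *; print(hand_in())"
```

```text
the job is handed in; nothing more can be done
None
```

The pin is lying in both forks with the middle-sized purple mould hanging upright over its middle, as the last picture shows, and the job is handed in at about 22.5 s; the hand-in call gave no verdict.

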